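# Tip the turn-bars out of the split fixings dish

### The job

The steel two-section dish under the clear acrylic riser holds the picture frame's loose fixings: three long brass turn-bars on one side of its divider, three round brass spacers on the other. Bring it out, stand it on the middle of the cork pad and let go, then take it again by the wooden grip on its divider and tip all the turn-bars, and only them, into the open grey box. Stand the dish back upright on the middle of the cork pad with the spacers still in it, let go, and leave the other things on the bench where they are.

Things in the scene. Friction and masses are not known exactly. Their poses are not given: they have to be found in the camera images.
- dish: Loose two-section steel dish, 0.28 kg. Origin: centre of its underside, z up. 110 mm along x, 128 mm across y. A divider 3 mm thick, 30 mm high, runs along x at y = 0: one compartment on the +y side, one on the -y side; which holds which fixings varies. Starts on the bench under the riser with its -x end and tab sticking out at the riser's open front.
- lip_a (a point): Middle of the +y compartment's lip: dish frame y = +64 mm, 17 mm above the underside. Inside (both compartments alike): floor 4 mm above the underside, flat to 34 mm from the divider, then a plain slope up outward at 27 degrees to the lip; end walls 18 mm high. Polished, friction about 0.25.
- lip_b (a point): Middle of the -y compartment's lip, dish frame y = -64 mm, 17 mm above the underside. Things slide out over a lip when the dish is tipped to that side about its x axis by some 50 degrees or more; 65 degrees clears it well, while things in the other compartment rest against the divider.
- grip: Wooden grip block fixed on top of the dish's divider: 44 mm along the dish's x, 12 mm thick (y), from 28 to 70 mm above the dish's underside. Origin: its centre, 49 mm above the dish's origin; axes as the dish's.
- tab: Flat upright steel tab fixed to the dish's -x end, in line with the divider: 50 mm along x (from x = -55 to -105 mm in the dish's frame), 10 mm thick (y), from 14 to 44 mm above the dish's underside. Origin: its centre, 80 mm from the dish's origin along -x and 29 mm above; axes as the dish's.
- bar1: Loose brass turn-bar, a straight bar 26 x 9 x 8 mm (long along its own y), 16 g. Origin: centre of its underside. Starts in the same compartment of the dish as the other two bars.
- bar2: Loose brass turn-bar, a straight bar 26 x 9 x 8 mm (long along its own y), 16 g. Origin: centre of its underside. Starts in the same compartment of the dish as the other two bars.
- bar3: Loose brass turn-bar, a straight bar 26 x 9 x 8 mm (long along its own y), 16 g. Origin: centre of its underside. Starts in the same compartment of the dish as the other two bars.
- spacer1: Loose round brass spacer, a disc 18 mm across and 8 mm thick, 17 g. Origin: centre of its underside. Starts in the same compartment of the dish as the other two spacers, across the divider from the bars.
- spacer2: Loose round brass spacer, a disc 18 mm across and 8 mm thick, 17 g. Origin: centre of its underside. Starts in the same compartment of the dish as the other two spacers, across the divider from the bars.
- spacer3: Loose round brass spacer, a disc 18 mm across and 8 mm thick, 17 g. Origin: centre of its underside. Starts in the same compartment of the dish as the other two spacers, across the divider from the bars.
- riser: Fixed clear acrylic bridge over the dish. Origin on the bench; the dish starts within 12 mm of it and 0.08 rad. In its frame: top board x = -15 to +145 mm, y = -115 to +115 mm, underside at z = 100 mm, top at 110 mm (rims to 113 mm); side panels 8 mm thick at y = -111 and +111 mm; open at front (-x) and rear.
- pad: Fixed square cork pad, 170 x 170 x 6 mm. Origin: centre of its underside, on the bench. Left or right of the robot, the grey box on the other side.
- box: Fixed open grey box, outside 150 x 150 mm and 40 mm high, walls and floor 4 mm. Origin: centre of its underside, on the bench.
- jar_a: Loose amber jar, 36 mm across, 75 mm high, standing close beside the dish's +y side just before the riser. Origin: centre of its underside. Bystander.
- jar_b: Loose clear glass jar, 36 mm across, 65 mm high, standing close beside the dish's -y side just before the riser. Origin: centre of its underside. Bystander.
- weight: Loose dark steel paperweight with a knob, 52 mm across, 42 mm high, between the robot and the riser. Origin: centre of its underside. Bystander.
- brush: Loose brush lying on the bench at the far left. Bystander.
- spatula: Loose spatula lying on the bench at the far right. Bystander.
- bottle: Loose white bottle, 56 mm across, 120 mm high, at the back left. Origin: centre of its underside. Bystander.

How it is judged (in metres and radians):
On the way, in this order (a step that is already met when the one before it is completed fails the run):
1. the dish stands on the middle of the cork pad, let go, with every bar and spacer still in it (horizontal distance between dish and pad below 0.04 m and angle between dish's own z axis and vertical below 0.1 rad and height (world z) of dish below 0.012 m and contact force between the fingers and dish below 0.1 N and linear speed of dish below 0.03 m/s and x of bar1 in the frame of dish between -0.056 and 0.056 m and y of bar1 in the frame of dish between -0.062 and 0.062 m and z of bar1 in the frame of dish between -0.003 and 0.028 m and x of bar2 in the frame of dish between -0.056 and 0.056 m and y of bar2 in the frame of dish between -0.062 and 0.062 m and z of bar2 in the frame of dish between -0.003 and 0.028 m and x of bar3 in the frame of dish between -0.056 and 0.056 m and y of bar3 in the frame of dish between -0.062 and 0.062 m and z of bar3 in the frame of dish between -0.003 and 0.028 m and x of spacer1 in the frame of dish between -0.056 and 0.056 m and y of spacer1 in the frame of dish between -0.062 and 0.062 m and z of spacer1 in the frame of dish between -0.003 and 0.028 m and x of spacer2 in the frame of dish between -0.056 and 0.056 m and y of spacer2 in the frame of dish between -0.062 and 0.062 m and z of spacer2 in the frame of dish between -0.003 and 0.028 m and x of spacer3 in the frame of dish between -0.056 and 0.056 m and y of spacer3 in the frame of dish between -0.062 and 0.062 m and z of spacer3 in the frame of dish between -0.003 and 0.028 m), for 0.2 s.
2. the dish is taken by its wooden grip and lifted clear of the pad (contact force between the fingers and grip above 1 N and height (world z) of dish above 0.03 m), for 0.2 s.
3. all three turn-bars are in the grey box, all three spacers still in the dish (x of bar1 in the frame of box between -0.073 and 0.073 m and y of bar1 in the frame of box between -0.073 and 0.073 m and z of bar1 in the frame of box between -0.003 and 0.035 m and x of bar2 in the frame of box between -0.073 and 0.073 m and y of bar2 in the frame of box between -0.073 and 0.073 m and z of bar2 in the frame of box between -0.003 and 0.035 m and x of bar3 in the frame of box between -0.073 and 0.073 m and y of bar3 in the frame of box between -0.073 and 0.073 m and z of bar3 in the frame of box between -0.003 and 0.035 m and x of spacer1 in the frame of dish between -0.056 and 0.056 m and y of spacer1 in the frame of dish between -0.062 and 0.062 m and z of spacer1 in the frame of dish between -0.003 and 0.028 m and x of spacer2 in the frame of dish between -0.056 and 0.056 m and y of spacer2 in the frame of dish between -0.062 and 0.062 m and z of spacer2 in the frame of dish between -0.003 and 0.028 m and x of spacer3 in the frame of dish between -0.056 and 0.056 m and y of spacer3 in the frame of dish between -0.062 and 0.062 m and z of spacer3 in the frame of dish between -0.003 and 0.028 m), for 0.2 s.
At the end, for the whole second after the job is handed in: The dish stands upright (within 0.1 rad), released and at rest on the cork pad, its centre within 40 mm of the pad's centre; the three turn-bars lie at rest in the grey box; the three spacers are in the dish (all of step 3 and horizontal distance between dish and pad below 0.04 m and angle between dish's own z axis and vertical below 0.1 rad and height (world z) of dish below 0.012 m and contact force between the fingers and dish below 0.1 N and linear speed of dish below 0.03 m/s and linear speed of each of bar1, bar2, bar3 below 0.05 m/s); the robot touches nothing.
It fails at once if a bystander (jar, paperweight, brush, spatula, bottle) is shifted by more than 25 mm (distance of any of jar_a, jar_b, weight, brush, spatula, bottle from where it was at the start of the episode above 0.025 m).
It also fails if it takes over 67 s, if anything falls off the work surface, if the arm or the gripper's body presses on something with over 40 N, if the wrist force passes 120 N, or if a joint passes its speed limit or range.

### The arm

A 6-joint arm with a two-finger parallel gripper is mounted at the origin on the work surface. World frame = base frame: x ahead of the robot, y to its left, z up, the work surface at z = 0. Lengths are in m, angles in degrees, forces in N, time in s.
With the tool pointing down it reaches from about 0.35 to 0.875 m from the base axis. Payload 4.2 kg.
Tool frame: the origin (TCP) lies where the fingers leave the gripper's body, on its centre line; the fingertips stand 70 mm ahead of it and the grasp point (between the pads) lies 51 mm ahead of it; z points along the fingers, y is the direction in which the jaws open and shut (so a half turn about z gives the same grasp; the last joint's range is limited). The gripper opens to 87 mm and grips with 3 to 60 N. Pads are 19 mm wide; open, the fingers measure 117 mm over their backs; the gripper's body (75 mm by 190 mm) begins 51 mm behind the grasp point.
Start: joints at [80.306, 22.042, 0.453, 0, -68.411, -14.817], TCP at [0.259, 0.569, 0.292] pointing down, gripper open.
Joint ranges: [-179.83, 179.83], [-69.29, 118.12], [-61.27, 80.66], [-181.25, 117.63], [-171.15, -9.14], [-177.46, 177.46]. Speed limits (degrees/s): [159.86, 159.86, 180, 180, 180, 180].

### API

Orientations are given as a 3x3 rotation matrix whose columns are the frame's x, y, z axes.
In Python, from station import sense, capture, camera_model, finish_job gives the robot as it stands.
- The arm moves only by the shell command python3 -m inch 'ROWS'. ROWS is JSON, a list of rows, each an object with "hand": the closure, from 0 (fully open) to 1 (shut); "slide": the shift along the world's x, y, z in cm, a list of three; "yaw": the turn about the world's z in rad. A call has 1 to 10 rows; each row is the pose to reach, as a shift and turn from the pose commanded when the call began; what a row does not reach only later rows make up. A row lasts 1/8 s, in which the tool goes at most 62.5 mm and 10.7 degrees, less where a joint would pass 70% of its speed; a pose out of reach is approached as far as the arm can. A call with a gripper value outside its range is refused whole. The fingers move at their own pace and stop on an object; the grip force is fixed at half the most. Time passes only in rows, so rows that repeat a pose let the fingers close. It gives the time, the measured TCP pose, the force and the opening at its end, in the units of the state.
- sense(): the state, without advancing time (a new reading comes with each control period).
- capture(name): name is "side" or "top"; returns the picture (400x640x3 uint8, blue, green, red); there is no depth.
- camera_model(name): a dict with "mtx" (3x3 intrinsics, pixels), "xyz" and "orientation" of the camera in the world. Camera axes: x right, y up, looking along -z (the intrinsics and any distortion apply to the point x, -y, -z); pixel columns grow to the right and rows downward; lengths in m; the calibration is good to about 2 mm. A picture is of the moment at which its call begins. camera_model takes no time and is no camera call.
- finish_job(): hands the job in, once; it reports no verdict.
The state is a dict: "time_s": time; "joints": joint angles; "joint_velocities": joint speeds; "effort": joint torques, N m; "tcp_pos": TCP position; "ee_rot": TCP orientation; "wrist_force": force on the tool from outside, world axes, zero at the start; "moment": the same for the moment, N m; "gripper_width": opening from 0.0 (shut) to 1.0 (fully open).
Only numpy, scipy, OpenCV 4.12 (cv2) and the standard library are available. Lean on these libraries where they do the work, as an engineer would, in place of code of your own. Each camera call takes 0.05 s, during which the arm holds its last target. There are 200 camera calls.

## Working session

There is one attempt and no reset: what is moved stays moved. The work goes in short steps, Python scripts to look and compute and a shell command to move; the robot and the scene stay as the last step left them, time stands still between calls to the robot, and variables do not carry over. Pictures are saved under pics/ and viewed, about 8 in all and at most 12, crops included, and the job is handed in when it is done.

```bash
ls; mkdir -p pics; python3 -m inch --help | head -20; python3 - <<'E'
from station import *
import cv2
for n in("top","side"):
    cv2.imwrite(f"pics/{n}0.png",capture(n)); m=camera_model(n); print(n,m)
s=sense();print(s['tcp_pos'],s['ee_rot'],s['gripper_width'])
E
```

```text
pics
top {'mtx': array([[418.01282455,   0.        , 317.20865386],
       [  0.        , 418.01282455, 198.96707894],
       [  0.        ,   0.        ,   1.        ]]), 'xyz': array([0.34368379, 0.00780154, 1.38602737]), 'orientation': array([[-0.01036688,  0.98579194, -0.16765076],
       [-0.99988278, -0.00833023,  0.01284686],
       [ 0.01126777,  0.16776429,  0.98576274]])}
side {'mtx': array([[401.21753915,   0.        , 318.33316418],
       [  0.        , 401.21753915, 198.99735621],
       [  0.        ,   0.        ,   1.        ]]), 'xyz': array([-0.03485888, -0.75476444,  0.81781529]), 'orientation': array([[ 0.78084619,  0.40074629, -0.47925112],
       [-0.62452686,  0.48150046, -0.61491749],
       [-0.01566627,  0.77946117,  0.62625462]])}
[0.2591158  0.56831429 0.29129275] [[ 9.09804915e-01 -4.15035543e-01 -7.17112490e-04]
 [-4.15036152e-01 -9.09803158e-01 -1.79053457e-03]
 [ 9.07042780e-05  1.92666476e-03 -9.99998140e-01]] 1.0043382998399553invalid input: not JSON, or not a number
```

View pics/top0.png

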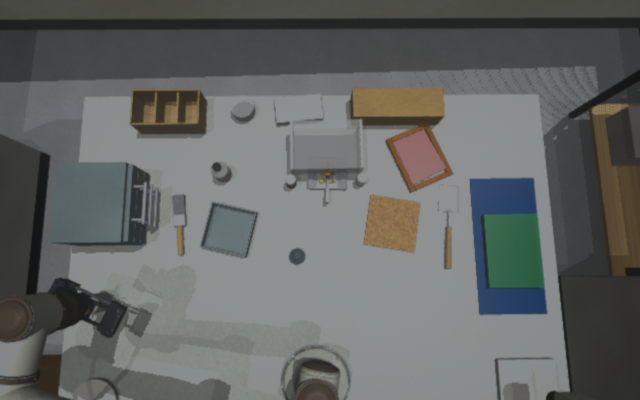

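View pics/side0.png

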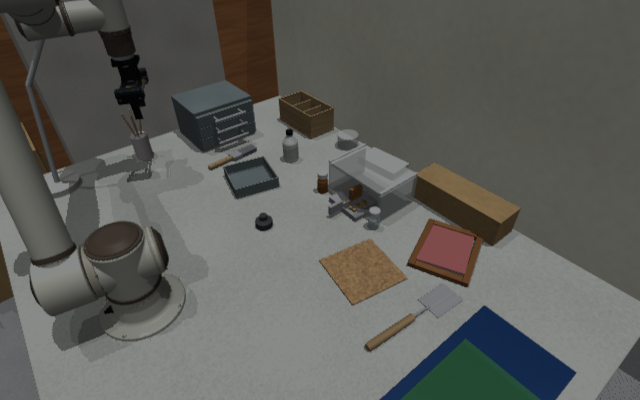

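```bash
cat > h.py <<'E'
from station import *
import cv2, numpy as np
def ray(n,u,v,z):
    m=camera_model(n);K=m['mtx'];d=np.array([(u-K[0,2])/K[0,0],-(v-K[1,2])/K[1,1],-1.])
    d=m['orientation']@d;o=np.array(m['xyz']);return o+d*(z-o[2])/d[2]
def proj(n,p):
    m=camera_model(n);q=np.array(m['orientation']).T@(np.array(p)-m['xyz']);K=m['mtx']
    return K[0,0]*q[0]/-q[2]+K[0,2],K[1,2]+K[1,1]*q[1]/q[2]
def crop(n,name,x0,y0,w,h,s):
    im=capture(n);c=cv2.resize(im[y0:y0+h,x0:x0+w],None,fx=s,fy=s,interpolation=cv2.INTER_CUBIC);c=cv2.convertScaleAbs(c,alpha=1.4);cv2.imwrite(f"pics/{name}.png",c);return im
def quad(mask):
    c=max(cv2.findContours(mask,cv2.RETR_EXTERNAL,cv2.CHAIN_APPROX_NONE)[0],key=cv2.contourArea);return cv2.minAreaRect(c),cv2.boxPoints(cv2.minAreaRect(c))
def st():
    s=sense();R=np.array(s['ee_rot']);print(s['time_s'],np.round(s['tcp_pos'],4),'yaw of tool y',np.degrees(np.arctan2(R[1,1],R[0,1])).round(2),'w',round(s['gripper_width'],3))
E
python3 - <<'E'
from h import *
im=crop("top","dish0",270,110,120,100,6)
hsv=cv2.cvtColor(im,cv2.COLOR_BGR2HSV)
r=np.zeros((400,640),np.uint8);r[190:257,355:428]=1
m=((hsv[...,0]>8)&(hsv[...,0]<25)&(hsv[...,1]>80)).astype(np.uint8)*r
q,b=quad(m);P=[ray("top",*p,.006) for p in b];print("pad",q,np.round(P,4),np.mean(P,0))
print([np.linalg.norm(P[i]-P[i-1]) for i in range(4)])
for (n,u,v) in[("box",205,243),("box",215,204),("box",257,212),("box",247,257)]:print(n,ray("top",u,v,.04))
for (n,u,v,z) in[("jara",291,181,.07),("jarb",362,179,.06),("weight",297,256,.04)]:print(n,ray("top",u,v,z))
E
```

```text
pad ((391.8265686035156, 223.12713623046875), (51.09122085571289, 49.57064437866211), 8.746162414550781) [[ 0.4276 -0.1588  0.006 ]
 [ 0.5913 -0.1889  0.006 ]
 [ 0.5634 -0.3576  0.006 ]
 [ 0.4005 -0.3243  0.006 ]] [ 0.49568284 -0.25739946  0.006     ]
[np.float64(0.16767578784087336), np.float64(0.16643950105603217), np.float64(0.17105414962992196), np.float64(0.16624327496912622)]
box [0.43274257 0.35075168 0.04      ]
box [0.55881783 0.32270366 0.04      ]
box [0.53137147 0.18602777 0.04      ]
box [0.38700128 0.21583854 0.04      ]
jara [0.62680658 0.0743058  0.07      ]
jarb [ 0.63376503 -0.15566728  0.06      ]
weight [0.38856785 0.05665535 0.04      ]
```

View pics/dish0.png

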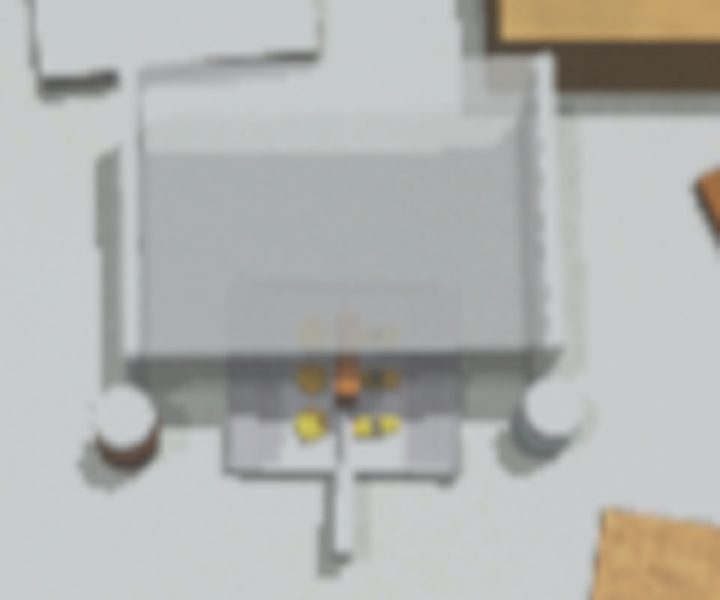

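```bash
python3 - <<'E'
from h import *
c=lambda u,v:(270+u/6,110+v/6)
for n,u,v,z in[("tip",344,556,.044),("root",346,478,.044),("cornerL",225,472,.018),("cornerR",458,482,.018),("gripfront",347,396,.07),("riserL",128,356,.113),("riserR",560,352,.113),("jarA",126,416,.075),("jarB",552,410,.065)]:
    print(n,np.round(ray("top",*c(u,v),z),4))
st()
E
```

```text
tip [ 0.5594 -0.0425  0.044 ]
root [ 0.6025 -0.0442  0.044 ]
cornerL [0.6114 0.022  0.018 ]
cornerR [ 0.6047 -0.1074  0.018 ]
gripfront [ 0.6423 -0.0444  0.07  ]
riserL [0.6548 0.0711 0.113 ]
riserR [ 0.6552 -0.1543  0.113 ]
jarA [0.6312 0.0741 0.075 ]
jarB [ 0.6349 -0.1551  0.065 ]
0.15 [0.2591 0.5684 0.2914] yaw of tool y -114.52 w 1.0
```

```bash
python3 -m inch '[{"hand":0,"slide":[31.8,-61,0],"yaw":0.383},{"hand":0,"slide":[31.8,-61,0],"yaw":0.383},{"hand":0,"slide":[31.8,-61,0],"yaw":0.383},{"hand":0,"slide":[31.8,-61,0],"yaw":0.383},{"hand":0,"slide":[31.8,-61,0],"yaw":0.383},{"hand":0,"slide":[31.8,-61,0],"yaw":0.383},{"hand":0,"slide":[31.8,-61,0],"yaw":0.383},{"hand":0,"slide":[31.8,-61,0],"yaw":0.383},{"hand":0,"slide":[31.8,-61,0],"yaw":0.383},{"hand":0,"slide":[31.8,-61,0],"yaw":0.383}]'; python3 -c "
from h import *
st()"
```

```text
time_s: 1.4
tcp_pos: [0.5487, 0.0125, 0.2922]
ee_rot: [[0.999, -0.045, 0.0], [-0.045, -0.999, 0.0], [0.0, -0.0, -1.0]]
wrist_force: [1.4, 0.9, -0.3]
gripper_width: 1.003
1.4 [0.5487 0.0125 0.2922] yaw of tool y -92.56 w 1.003
```

```bash
python3 -m inch '[{"hand":0,"slide":[2.6,-5.3,0],"yaw":0},{"hand":0,"slide":[2.6,-5.3,-5],"yaw":0},{"hand":0,"slide":[2.6,-5.3,-10],"yaw":0},{"hand":0,"slide":[2.6,-5.3,-14],"yaw":0},{"hand":0,"slide":[2.6,-5.3,-14],"yaw":0},{"hand":0,"slide":[2.6,-5.3,-14],"yaw":0}]'; python3 -c "
from h import *
st();crop('top','a1',270,110,120,100,6);crop('side','a1s',270,140,160,110,5)"
```

```text
time_s: 2.15
tcp_pos: [0.5753, -0.0384, 0.1538]
ee_rot: [[0.999, -0.044, 0.003], [-0.044, -0.999, -0.0], [0.003, 0.0, -1.0]]
wrist_force: [0.1, -0.7, 0.2]
gripper_width: 1.001
2.15 [ 0.5753 -0.0384  0.1538] yaw of tool y -92.53 w 1.001
```

```bash
python3 -m inch '[{"hand":0,"slide":[0.2,-0.3,-4],"yaw":0},{"hand":0,"slide":[0.2,-0.3,-6.8],"yaw":0},{"hand":0,"slide":[0.2,-0.3,-6.8],"yaw":0},{"hand":1,"slide":[0.2,-0.3,-6.8],"yaw":0},{"hand":1,"slide":[0.2,-0.3,-6.8],"yaw":0},{"hand":1,"slide":[0.2,-0.3,-6.8],"yaw":0},{"hand":1,"slide":[0.2,-0.3,-6.8],"yaw":0},{"hand":1,"slide":[0.2,-0.3,-6.8],"yaw":0}]'; python3 -c "
from h import *
st();crop('side','a2s',270,140,160,110,5)"
```

```text
time_s: 3.25
tcp_pos: [0.5762, -0.0415, 0.0844]
ee_rot: [[0.999, -0.045, 0.0], [-0.045, -0.999, 0.0], [0.0, -0.0, -1.0]]
wrist_force: [-0.2, -0.2, -0.1]
gripper_width: 0.514
3.25 [ 0.5762 -0.0415  0.0844] yaw of tool y -92.56 w 0.514
```

View pics/a2s.png

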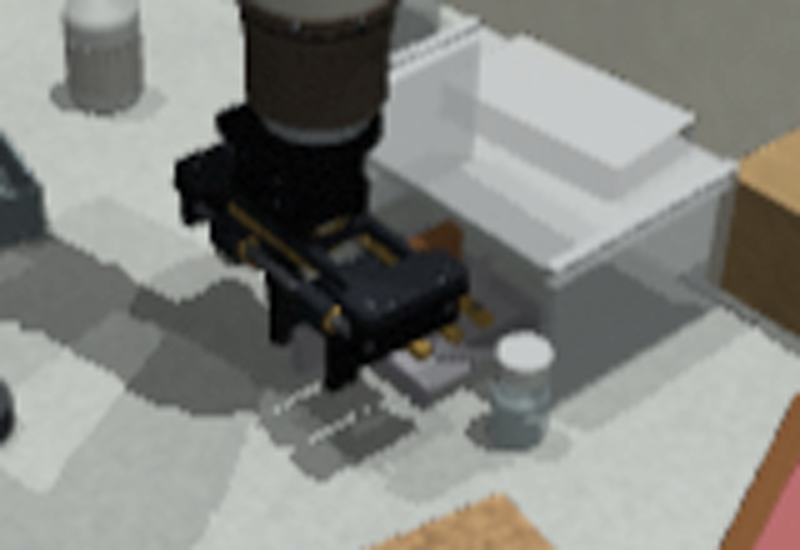

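```bash
python3 -m inch '[{"hand":1,"slide":[0,0,0],"yaw":0},{"hand":1,"slide":[0,0,0],"yaw":0},{"hand":1,"slide":[0,0,0],"yaw":0},{"hand":1,"slide":[0,0,0],"yaw":0},{"hand":1,"slide":[0,0,0],"yaw":0},{"hand":1,"slide":[0,0,0],"yaw":0}]'; python3 -m inch '[{"hand":1,"slide":[-0.5,0.02,0],"yaw":0},{"hand":1,"slide":[-1.5,0.07,0],"yaw":0},{"hand":1,"slide":[-2.5,0.11,0],"yaw":0},{"hand":1,"slide":[-3.5,0.16,0],"yaw":0},{"hand":1,"slide":[-4.5,0.2,0],"yaw":0},{"hand":1,"slide":[-5.5,0.25,0],"yaw":0},{"hand":1,"slide":[-6.5,0.29,0],"yaw":0},{"hand":1,"slide":[-7.5,0.34,0],"yaw":0},{"hand":1,"slide":[-8.3,0.37,0],"yaw":0},{"hand":1,"slide":[-8.5,0.38,0],"yaw":0}]'
```

```text
time_s: 4.05
tcp_pos: [0.5761, -0.0415, 0.0842]
ee_rot: [[0.999, -0.045, -0.0], [-0.045, -0.999, -0.0], [-0.0, 0.0, -1.0]]
wrist_force: [-0.4, -0.2, -1.1]
gripper_width: 0.115
time_s: 5.3
tcp_pos: [0.4907, -0.0378, 0.0843]
ee_rot: [[0.999, -0.045, -0.0], [-0.045, -0.999, -0.0], [-0.0, 0.0, -1.0]]
wrist_force: [0.6, -0.0, -1.6]
gripper_width: 0.112
```

```bash
python3 -m inch '[{"hand":0,"slide":[0,0,0],"yaw":0},{"hand":0,"slide":[0,0,0],"yaw":0},{"hand":0,"slide":[0,0,0],"yaw":0},{"hand":0,"slide":[0,0,4],"yaw":0},{"hand":0,"slide":[2,0,8],"yaw":0},{"hand":0,"slide":[8.7,-0.4,8],"yaw":0},{"hand":0,"slide":[8.7,-0.4,6],"yaw":0},{"hand":0,"slide":[8.7,-0.4,6],"yaw":0}]'; python3 -c "
from h import *
st();print(sense()['joints']);crop('side','a3s',270,140,160,110,5)"
```

```text
time_s: 6.3
tcp_pos: [0.5773, -0.042, 0.1424]
ee_rot: [[0.999, -0.046, -0.004], [-0.046, -0.999, -0.0], [-0.004, 0.001, -1.0]]
wrist_force: [-0.2, -0.7, 0.1]
gripper_width: 0.935
6.3 [ 0.5773 -0.042   0.1424] yaw of tool y -92.62 w 0.935
[ 1.18504427e+01  2.62105293e+01 -1.68812140e+01 -3.87524201e-02
 -4.71600895e+01  7.55600461e+01]
```

View pics/a3s.png

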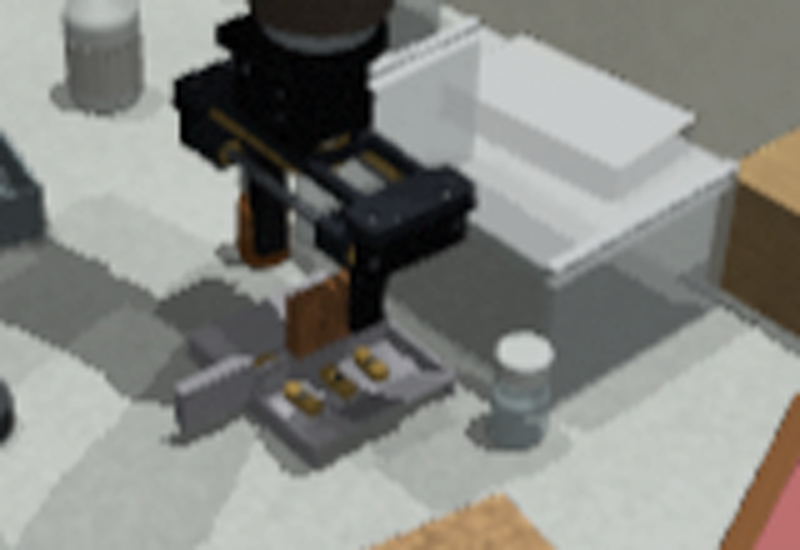

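```bash
python3 -m inch '[{"hand":0,"slide":[0,0,-2],"yaw":0},{"hand":0.3,"slide":[0,0,-3.9],"yaw":0},{"hand":1,"slide":[0,0,-3.9],"yaw":0},{"hand":1,"slide":[0,0,-3.9],"yaw":0},{"hand":1,"slide":[0,0,-3.9],"yaw":0},{"hand":1,"slide":[0,0,-3.9],"yaw":0},{"hand":1,"slide":[0,0,-3.9],"yaw":0},{"hand":1,"slide":[0,0,-3.9],"yaw":0},{"hand":1,"slide":[0,0,-3.9],"yaw":0},{"hand":1,"slide":[0,0,-3.9],"yaw":0}]';  python3 -m inch '[{"hand":1,"slide":[0,0,0],"yaw":0},{"hand":1,"slide":[0,0,0],"yaw":0},{"hand":1,"slide":[0,0,0],"yaw":0},{"hand":1,"slide":[0,0,1],"yaw":0},{"hand":1,"slide":[0,0,3],"yaw":0},{"hand":1,"slide":[0,0,6],"yaw":0},{"hand":1,"slide":[0,0,9],"yaw":0},{"hand":1,"slide":[-1,-1,10],"yaw":0}]'; python3 -c "
from h import *
st()
im=capture('top');r=np.zeros((400,640),np.uint8);r[190:265,190:270]=1
np.save('t.npy',im)
h=cv2.cvtColor(im,cv2.COLOR_BGR2HSV);print(h[230,230],h[230,190],h[204,216])
m=((h[...,2]<140)).astype(np.uint8)*r;q,b=quad(m);print(q);P=[ray('top',*p,.03) for p in b];print(np.round(P,4),np.mean(P,0))
"
```

```text
time_s: 7.6
tcp_pos: [0.5782, -0.0417, 0.1052]
ee_rot: [[0.999, -0.045, -0.0], [-0.045, -0.999, -0.0], [-0.0, 0.0, -1.0]]
wrist_force: [0.5, 0.2, 0.1]
gripper_width: 0.139
time_s: 8.6
tcp_pos: [0.5689, -0.0515, 0.2072]
ee_rot: [[0.999, -0.044, 0.004], [-0.044, -0.999, 0.001], [0.004, -0.001, -1.0]]
wrist_force: [-0.1, -0.9, -3.4]
gripper_width: 0.131
8.6 [ 0.5689 -0.0515  0.2072] yaw of tool y -92.51 w 0.131
[ 92  30 119] [ 90   5 149] [95 23 68]
((234.5, 227.0), (74.0, 69.0), 90.0)
[[0.6075 0.3757 0.03  ]
 [0.6057 0.1488 0.03  ]
 [0.3644 0.1467 0.03  ]
 [0.3667 0.3669 0.03  ]] [0.48605459 0.25953989 0.03      ]
```

```bash
python3 -m inch '[{"hand":1,"slide":[-0.5,-1.5,0],"yaw":-0.12},{"hand":1,"slide":[-1.3,-3.8,0],"yaw":-0.29},{"hand":1,"slide":[-2.1,-6.3,0],"yaw":-0.46},{"hand":1,"slide":[-3,-8.8,0],"yaw":-0.63},{"hand":1,"slide":[-3.9,-11.3,0],"yaw":-0.8},{"hand":1,"slide":[-4.8,-13.8,0],"yaw":-0.97},{"hand":1,"slide":[-5.7,-16.3,0],"yaw":-1.14},{"hand":1,"slide":[-6.5,-18.6,0],"yaw":-1.31},{"hand":1,"slide":[-7.1,-20,0],"yaw":-1.45},{"hand":1,"slide":[-7.3,-20.6,0],"yaw":-1.53}]'; python3 -m inch '[{"hand":1,"slide":[0,0,-2],"yaw":0},{"hand":1,"slide":[0,0,-5],"yaw":0},{"hand":1,"slide":[0,0,-7.5],"yaw":0},{"hand":1,"slide":[0,0,-8.6],"yaw":0},{"hand":1,"slide":[0,0,-9.1],"yaw":0}]'; python3 -c "
from h import *
st()"
```

```text
time_s: 9.9
tcp_pos: [0.493, -0.2585, 0.2035]
ee_rot: [[-0.009, -1.0, -0.004], [-1.0, 0.009, 0.001], [-0.001, 0.004, -1.0]]
wrist_force: [0.3, 0.1, -2.1]
gripper_width: 0.133
time_s: 10.52
tcp_pos: [0.4945, -0.2578, 0.1134]
ee_rot: [[-0.004, -1.0, -0.002], [-1.0, 0.004, 0.0], [-0.0, 0.002, -1.0]]
wrist_force: [-0.2, 0.1, -3.0]
gripper_width: 0.133
10.525 [ 0.4945 -0.2578  0.1134] yaw of tool y 179.76 w 0.133
```

```bash
python3 -m inch '[{"hand":1,"slide":[0,0,-0.2],"yaw":0},{"hand":0,"slide":[0,0,-0.2],"yaw":0},{"hand":0,"slide":[0,0,-0.2],"yaw":0},{"hand":0,"slide":[0,0,-0.2],"yaw":0},{"hand":0,"slide":[0,0,-0.2],"yaw":0},{"hand":0,"slide":[0,0,4],"yaw":0},{"hand":0,"slide":[0,0,9],"yaw":0},{"hand":0,"slide":[0,0,9],"yaw":0.18},{"hand":0,"slide":[0,0,9],"yaw":0.36},{"hand":0,"slide":[0,0,9],"yaw":0.54}]'; python3 -m inch '[{"hand":0,"slide":[0,0,0],"yaw":1.04},{"hand":0,"slide":[0,0,0],"yaw":1.04},{"hand":0,"slide":[0,0,0],"yaw":1.04},{"hand":0,"slide":[0,0,0],"yaw":1.04},{"hand":0,"slide":[0,0,0],"yaw":1.04},{"hand":0,"slide":[0,0,0],"yaw":1.04},{"hand":0,"slide":[0,0,0],"yaw":1.04}]';python3 -c "
from h import *
st();crop('side','b1',300,200,150,110,5)
im=capture('top');r=np.zeros((400,640),np.uint8);r[195:265,195:265]=1
h=cv2.cvtColor(im,cv2.COLOR_BGR2HSV)
m=((h[...,1]>14)&(h[...,2]<135)).astype(np.uint8)*r;q,b=quad(m);print(q,b);P=[ray('top',*p,.03) for p in b];print(np.round(P,4),np.mean(P,0))
c=cv2.resize(im[190:270,180:440],None,fx=3,fy=3);cv2.imwrite('pics/b1t.png',c)
"
```

```text
time_s: 11.78
tcp_pos: [0.4951, -0.2577, 0.2046]
ee_rot: [[0.516, -0.857, 0.001], [-0.857, -0.516, -0.0], [0.0, -0.0, -1.0]]
wrist_force: [-0.4, 1.2, -0.2]
gripper_width: 0.987
time_s: 12.65
tcp_pos: [0.4951, -0.2577, 0.2043]
ee_rot: [[1.0, 0.004, 0.0], [0.004, -1.0, -0.0], [0.0, 0.0, -1.0]]
wrist_force: [0.2, -0.2, 0.5]
gripper_width: 1.001
12.65 [ 0.4951 -0.2577  0.2043] yaw of tool y -89.77 w 1.001
((228.3823699951172, 228.97059631347656), (47.77951431274414, 47.2944450378418), 14.03624439239502) [[199.47061 246.11766]
 [210.9412  200.2353 ]
 [257.29413 211.82353]
 [245.82355 257.70587]]
[[0.4236 0.3707 0.03  ]
 [0.573  0.3387 0.03  ]
 [0.5333 0.1864 0.03  ]
 [0.3851 0.2211 0.03  ]] [0.47876508 0.2792273  0.03      ]
```

View pics/b1.png

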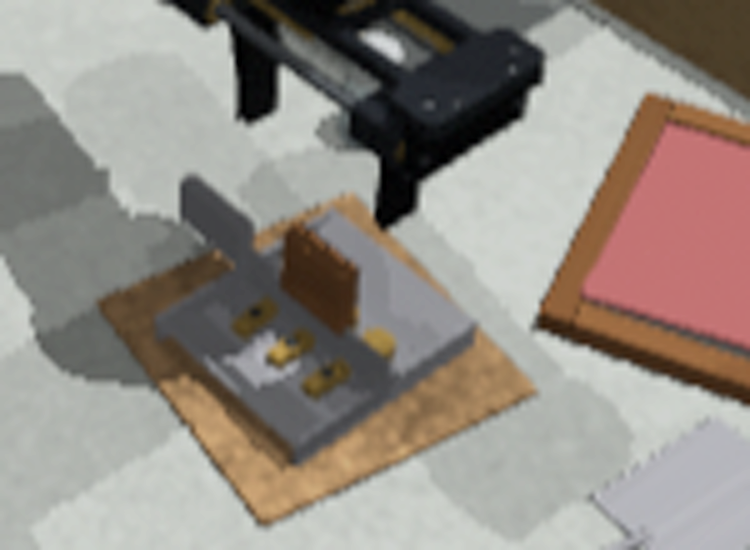

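View pics/b1t.png

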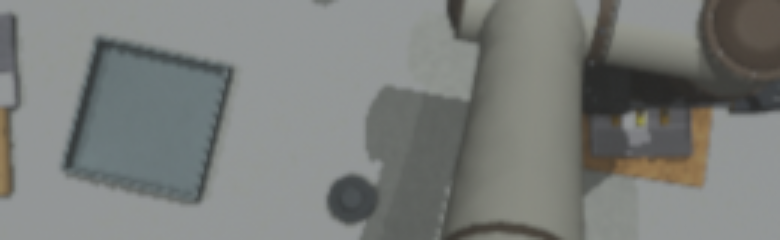

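```bash
python3 -c "
from h import *
P=np.array([ray('top',180+u/3,190+v/3,.04) for u,v in [(97,38),(233,68),(200,203),(66,172)]]);print(np.round(P,4),P.mean(0));print([np.linalg.norm(P[i]-P[i-1]).round(4) for i in range(4)])
for a,b in((3,0),(2,1)):d=P[b]-P[a];print(np.degrees(np.arctan2(d[1],d[0])))
for a,b in((2,3),(1,0)):d=P[b]-P[a];print(np.degrees(np.arctan2(d[1],d[0]))-90)
"
python3 -m inch '[{"hand":0,"slide":[0,0,-5],"yaw":0},{"hand":0.3,"slide":[0,0,-8],"yaw":0},{"hand":0.4,"slide":[0,0,-9.1],"yaw":0},{"hand":1,"slide":[0,0,-9.1],"yaw":0},{"hand":1,"slide":[0,0,-9.1],"yaw":0},{"hand":1,"slide":[0,0,-9.1],"yaw":0},{"hand":1,"slide":[0,0,-9.1],"yaw":0},{"hand":1,"slide":[0,0,-9.1],"yaw":0},{"hand":1,"slide":[0,0,-9.1],"yaw":0}]'
```

```text
[[0.5633 0.3315 0.04  ]
 [0.5292 0.1838 0.04  ]
 [0.3849 0.2169 0.04  ]
 [0.419  0.3598 0.04  ]] [0.47410004 0.27300355 0.04      ]
[np.float64(0.147), np.float64(0.1515), np.float64(0.148), np.float64(0.147)]
-11.115773699905423
-12.892819645926894
-13.427103521863273
-13.009443315382057
time_s: 13.88
tcp_pos: [0.496, -0.2581, 0.1146]
ee_rot: [[1.0, 0.006, 0.002], [0.006, -1.0, -0.001], [0.002, 0.001, -1.0]]
wrist_force: [0.2, -1.1, 5.6]
gripper_width: 0.501
```

```bash
python3 -m inch '[{"hand":1,"slide":[0,0,0.5],"yaw":0},{"hand":1,"slide":[0,0,2],"yaw":0},{"hand":1,"slide":[0,0,4.5],"yaw":0},{"hand":1,"slide":[0,0,7.5],"yaw":0},{"hand":1,"slide":[0.5,1.5,10.5],"yaw":0},{"hand":1,"slide":[1.5,4,13],"yaw":0},{"hand":1,"slide":[2.7,7,14],"yaw":0},{"hand":1,"slide":[4.1,10,14],"yaw":0},{"hand":1,"slide":[5.5,13,14],"yaw":0},{"hand":1,"slide":[7,16,14],"yaw":0}]'; python3 -m inch '[{"hand":1,"slide":[1.3,2.5,0],"yaw":0},{"hand":1,"slide":[2.5,4.5,0],"yaw":0},{"hand":1,"slide":[3.5,5.6,0],"yaw":0},{"hand":1,"slide":[4,5.6,0],"yaw":0},{"hand":1,"slide":[4,5.6,0],"yaw":0}]';python3 -c "
from h import *
st();crop('side','c1',270,100,160,120,5)"
```

```text
time_s: 15.12
tcp_pos: [0.5649, -0.0966, 0.2535]
ee_rot: [[1.0, 0.005, -0.001], [0.005, -1.0, 0.0], [-0.001, -0.0, -1.0]]
wrist_force: [-0.1, 0.4, -3.8]
gripper_width: 0.504
time_s: 15.75
tcp_pos: [0.6052, -0.0424, 0.253]
ee_rot: [[1.0, 0.004, -0.001], [0.004, -1.0, -0.0], [-0.001, 0.0, -1.0]]
wrist_force: [-1.1, -0.2, -2.7]
gripper_width: 0.502
15.75 [ 0.6052 -0.0424  0.253 ] yaw of tool y -89.75 w 0.502
```

View pics/c1.png

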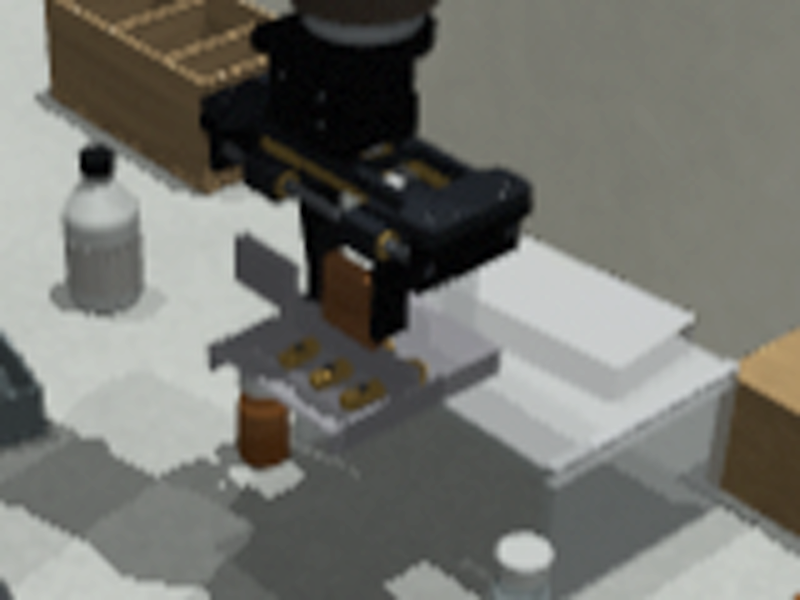

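```bash
python3 -m inch '[{"hand":1,"slide":[1,0,-1],"yaw":0},{"hand":1,"slide":[1.8,0,-2.5],"yaw":0},{"hand":1,"slide":[1.8,0,-3.1],"yaw":0},{"hand":1,"slide":[1.3,0,-3.4],"yaw":0},{"hand":1,"slide":[0.9,0,-3.8],"yaw":0},{"hand":1,"slide":[0.65,0,-4],"yaw":0},{"hand":1,"slide":[0.45,0,-4.2],"yaw":0},{"hand":1,"slide":[0.2,0,-4.4],"yaw":0},{"hand":1,"slide":[0,0,-4.6],"yaw":0},{"hand":1,"slide":[0,0,-4.6],"yaw":0}]'
python3 -c "
from h import *
st();crop('side','c2',270,100,160,120,5)"
```

```text
time_s: 17.05
tcp_pos: [0.6046, -0.0417, 0.207]
ee_rot: [[1.0, 0.005, -0.001], [0.005, -1.0, -0.0], [-0.001, 0.0, -1.0]]
wrist_force: [0.6, 0.8, 1.7]
gripper_width: 0.498
17.05 [ 0.6046 -0.0417  0.207 ] yaw of tool y -89.7 w 0.498
```

View pics/c2.png

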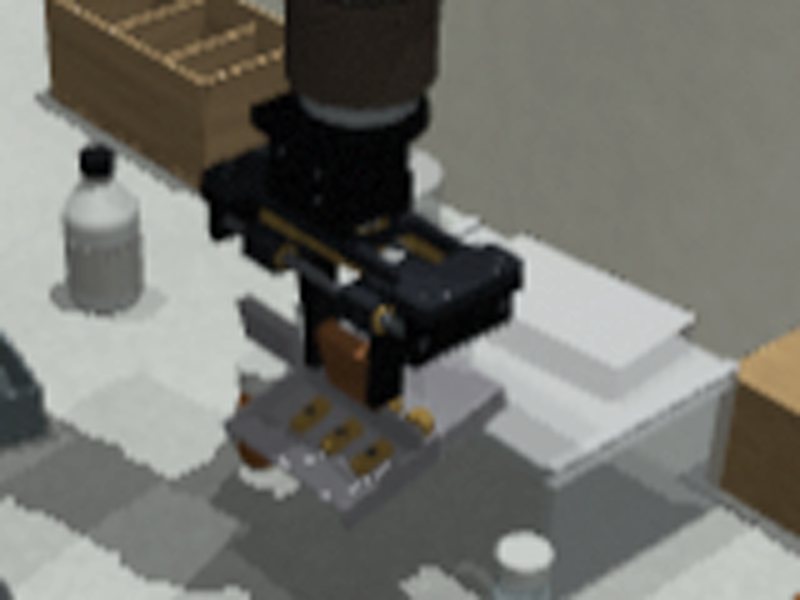

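```bash
python3 -m inch '[{"hand":1,"slide":[-0.2,0,-0.2],"yaw":0},{"hand":1,"slide":[-0.35,0,-0.45],"yaw":0},{"hand":1,"slide":[-0.5,0,-0.7],"yaw":0},{"hand":1,"slide":[-0.65,0,-0.9],"yaw":0},{"hand":1,"slide":[-0.75,0,-1.1],"yaw":0},{"hand":1,"slide":[-0.8,0,-1.2],"yaw":0},{"hand":1,"slide":[-0.8,0,-1.2],"yaw":0},{"hand":1,"slide":[-2.5,0,-0.5],"yaw":0},{"hand":1,"slide":[-4.5,0,0.5],"yaw":0},{"hand":1,"slide":[-5,0,1],"yaw":0}]'
python3 -c "
from h import *
st();crop('side','c3',250,100,160,120,5)"
```

```text
time_s: 18.35
tcp_pos: [0.5527, -0.0419, 0.2168]
ee_rot: [[1.0, 0.005, -0.003], [0.005, -1.0, 0.0], [-0.003, -0.0, -1.0]]
wrist_force: [0.5, 0.4, -2.9]
gripper_width: 0.502
18.35 [ 0.5527 -0.0419  0.2168] yaw of tool y -89.72 w 0.502
```

View pics/c3.png

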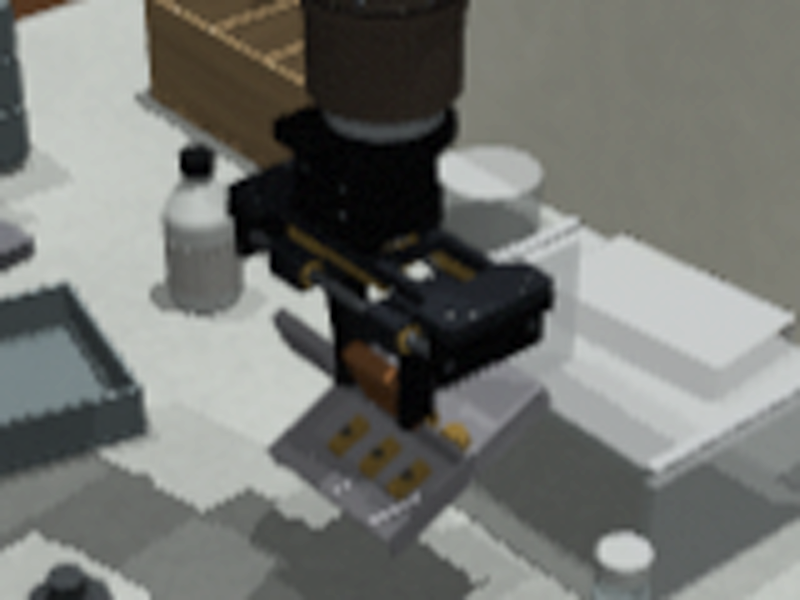

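```bash
python3 -m inch '[{"hand":1,"slide":[-0.25,0.8,0],"yaw":-0.01},{"hand":1,"slide":[-0.75,2.3,0],"yaw":-0.03},{"hand":1,"slide":[-1.5,4.6,0],"yaw":-0.05},{"hand":1,"slide":[-2.45,7.6,0],"yaw":-0.07},{"hand":1,"slide":[-3.4,10.6,0],"yaw":-0.09},{"hand":1,"slide":[-4.4,13.6,0],"yaw":-0.11},{"hand":1,"slide":[-5.4,16.6,0],"yaw":-0.13},{"hand":1,"slide":[-6.4,19.6,0],"yaw":-0.15},{"hand":1,"slide":[-7.35,22.6,0],"yaw":-0.17},{"hand":1,"slide":[-8.3,25.6,0],"yaw":-0.19}]'; python3 -m inch '[{"hand":1,"slide":[-0.9,2.7,0],"yaw":-0.012},{"hand":1,"slide":[-1.5,4.7,0],"yaw":-0.022},{"hand":1,"slide":[-2,6,0],"yaw":-0.03},{"hand":1,"slide":[-2.2,6.5,0],"yaw":-0.03},{"hand":1,"slide":[-2.2,6.5,0],"yaw":-0.03}]'
python3 -c "
from h import *
st();crop('side','d1',200,100,160,120,5)
p=sense()['tcp_pos']
for name,y in(('far',.055),('near',-.055)):
  pass
import math
for th in(25,30,35,40,45):
  o=[]
  for P,sx in((np.array([.5527,-.0419,.1658]),0),):
    for e in(.055,-.055):
      a=math.radians(th);yy,zz=-.064,-.0405
      d=yy*math.cos(a)-zz*math.sin(a);z=yy*math.sin(a)+zz*math.cos(a)
      o.append(np.round(proj('side',P+[d,e,z]),1))
  print(th,*o)
"
```

```text
time_s: 19.65
tcp_pos: [0.4717, 0.2157, 0.2167]
ee_rot: [[0.983, -0.185, -0.001], [-0.185, -0.983, -0.0], [-0.001, 0.0, -1.0]]
wrist_force: [0.1, -0.4, -3.3]
gripper_width: 0.502
time_s: 20.27
tcp_pos: [0.4501, 0.2792, 0.2171]
ee_rot: [[0.977, -0.213, -0.0], [-0.213, -0.977, -0.0], [-0.0, 0.0, -1.0]]
wrist_force: [0.8, -1.0, -3.9]
gripper_width: 0.502
20.275 [0.4501 0.2792 0.2171] yaw of tool y -102.3 w 0.502
25 [304.3 188.5] [328.1 206.9]
30 [305.8 188.7] [329.7 207. ]
35 [307.5 188.6] [331.3 206.9]
40 [309.2 188.4] [333.  206.6]
45 [310.9 188.1] [334.7 206.2]
```

```bash
python3 -m inch '[{"hand":1,"slide":[0,0,-1],"yaw":0},{"hand":1,"slide":[0,0,-2.5],"yaw":0},{"hand":1,"slide":[0,0,-4.5],"yaw":0},{"hand":1,"slide":[0,0,-6.5],"yaw":0},{"hand":1,"slide":[0,0,-7.6],"yaw":0},{"hand":1,"slide":[0,0,-7.9],"yaw":0},{"hand":1,"slide":[0,0,-7.9],"yaw":0}]'; python3 -m inch '[{"hand":1,"slide":[-0.5,0.11,0],"yaw":0},{"hand":1,"slide":[-1,0.22,0],"yaw":0},{"hand":1,"slide":[-1.5,0.33,0],"yaw":0},{"hand":1,"slide":[-2,0.44,0.1],"yaw":0},{"hand":1,"slide":[-2.5,0.55,0.2],"yaw":0},{"hand":1,"slide":[-3,0.66,0.3],"yaw":0},{"hand":1,"slide":[-3,0.66,0.3],"yaw":0}]'
python3 -c "
from h import *
st();print(sense()['wrist_force'])
c=capture('side');t=capture('top')
a=cv2.resize(c[130:230,200:300],None,fx=4,fy=4);b=cv2.resize(t[190:270,180:280],None,fx=4,fy=4);b=cv2.copyMakeBorder(b,0,80,0,0,cv2.BORDER_CONSTANT)
cv2.imwrite('pics/d2.png',cv2.convertScaleAbs(np.hstack([a,b]),alpha=1.5))"
```

```text
time_s: 21.2
tcp_pos: [0.4554, 0.2784, 0.1416]
ee_rot: [[0.977, -0.211, 0.01], [-0.211, -0.978, 0.0], [0.01, -0.002, -1.0]]
wrist_force: [13.0, -11.3, 11.7]
gripper_width: 0.5
time_s: 22.08
tcp_pos: [0.429, 0.2868, 0.1509]
ee_rot: [[0.978, -0.207, 0.02], [-0.207, -0.978, 0.005], [0.018, -0.01, -1.0]]
wrist_force: [16.1, -19.8, 39.6]
gripper_width: 0.483
22.075 [0.429  0.2868 0.1509] yaw of tool y -101.96 w 0.483
[ 16.09936994 -19.80154099  39.61732809]
```

View pics/d2.png

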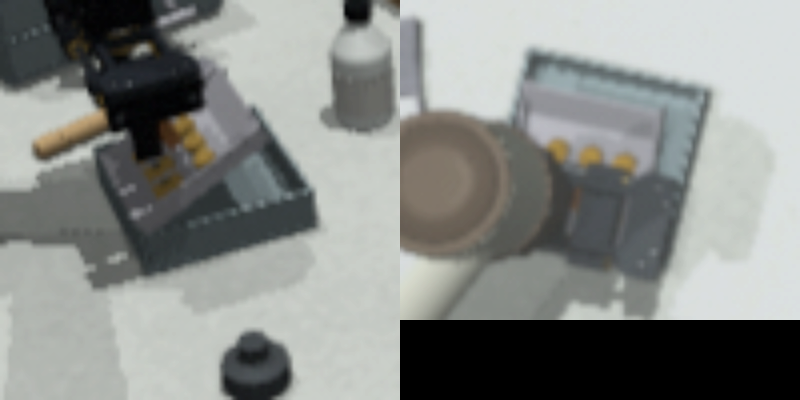

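```bash
python3 - <<'E'
from h import *
a=np.radians(-12.1);X=np.array([np.cos(a),np.sin(a),0]);Y=np.array([np.sin(a),-np.cos(a),0]);Z=np.array([0,0,1])
P=np.array([.429,.2868,.0999])
for G in(.0575,.05):
  for th in(10,20,30,40,50):
    t=np.radians(th);o=[]
    for y in(-.064,.064):
        z=.017-G
        o.append(np.round(proj('side',P+.055*Y+X*(y*np.cos(t)-z*np.sin(t))+Z*(y*np.sin(t)+z*np.cos(t))),1))
    print(G,th,*o)
for e in(-1,1):print('box near corner',proj('side',np.array([.474,.273,.04])-.075*X+e*.075*Y))
E
```

```text
0.0575 10 [224.2 186.1] [260.6 169.9]
0.0575 20 [227.6 187.5] [261.3 166.4]
0.0575 30 [231.3 188.3] [261.4 163. ]
0.0575 40 [235.1 188.5] [260.8 159.6]
0.0575 50 [239.  188.1] [259.5 156.4]
0.05 10 [223.5 184.4] [260.  168.2]
0.05 20 [226.5 186. ] [260.3 164.8]
0.05 30 [229.9 187. ] [260.1 161.6]
0.05 40 [233.4 187.5] [259.2 158.5]
0.05 50 [237.2 187.4] [257.6 155.6]
box near corner (np.float64(222.2387266051683), np.float64(166.58308451071252))
box near corner (np.float64(235.30258846925116), np.float64(189.91463446274543))
```

```bash
python3 -m inch '[{"hand":1,"slide":[0,0,1.5],"yaw":0},{"hand":1,"slide":[0.5,-0.1,3.5],"yaw":0},{"hand":1,"slide":[2,-0.5,4],"yaw":0},{"hand":1,"slide":[3.5,-0.8,4],"yaw":0},{"hand":1,"slide":[4.3,-1.04,4],"yaw":0},{"hand":1,"slide":[4.3,-1.04,4],"yaw":0}]'
python3 -m inch '[{"hand":1,"slide":[0,0,-1],"yaw":0},{"hand":1,"slide":[0,0,-2],"yaw":0},{"hand":1,"slide":[0,0,-2.7],"yaw":0},{"hand":1,"slide":[0,0,-2.7],"yaw":0}]'
python3 -m inch '[{"hand":1,"slide":[0,0,-0.5],"yaw":0},{"hand":1,"slide":[0,0,-1],"yaw":0},{"hand":1,"slide":[0,0,-1],"yaw":0}]'
```

```text
time_s: 22.92
tcp_pos: [0.4635, 0.2749, 0.18]
ee_rot: [[0.977, -0.214, -0.002], [-0.214, -0.977, -0.002], [-0.001, 0.002, -1.0]]
wrist_force: [-0.2, -0.0, -3.6]
gripper_width: 0.486
time_s: 23.42
tcp_pos: [0.4627, 0.2752, 0.1533]
ee_rot: [[0.977, -0.213, -0.001], [-0.213, -0.977, -0.001], [-0.001, 0.002, -1.0]]
wrist_force: [0.4, -0.0, -3.0]
gripper_width: 0.485
time_s: 23.8
tcp_pos: [0.463, 0.2752, 0.1438]
ee_rot: [[0.977, -0.213, -0.001], [-0.213, -0.977, -0.001], [-0.001, 0.001, -1.0]]
wrist_force: [-0.7, -0.2, -4.1]
gripper_width: 0.487
```

```bash
python3 -m inch '[{"hand":1,"slide":[0,0,-0.3],"yaw":0},{"hand":1,"slide":[0,0,-0.5],"yaw":0},{"hand":1,"slide":[0,0,-0.5],"yaw":0}]'
python3 -m inch '[{"hand":1,"slide":[-0.5,0.11,0],"yaw":0},{"hand":1,"slide":[-1,0.22,0],"yaw":0},{"hand":1,"slide":[-1.5,0.33,0],"yaw":0},{"hand":1,"slide":[-2,0.44,0],"yaw":0},{"hand":1,"slide":[-2,0.44,0],"yaw":0}]'
python3 -c "
from h import *
c=capture('side');cv2.imwrite('pics/e1.png',c)
hs=cv2.cvtColor(c,cv2.COLOR_BGR2HSV)
m=((hs[...,0]>12)&(hs[...,0]<32)&(hs[...,1]>110)&(hs[...,2]>60)).astype(np.uint8)
n,l,s,ce=cv2.connectedComponentsWithStats(m[140:215,215:280])
for i in range(1,n):
  if s[i,4]>2:print(s[i],ce[i]+[215,140])
"
```

```text
time_s: 24.18
tcp_pos: [0.4631, 0.2754, 0.1391]
ee_rot: [[0.977, -0.213, -0.0], [-0.213, -0.977, -0.0], [-0.0, 0.0, -1.0]]
wrist_force: [0.7, -0.3, -2.6]
gripper_width: 0.486
time_s: 24.8
tcp_pos: [0.4428, 0.2799, 0.1393]
ee_rot: [[0.977, -0.213, -0.0], [-0.213, -0.977, -0.0], [-0.0, 0.0, -1.0]]
wrist_force: [0.4, -0.5, -3.4]
gripper_width: 0.486
[33 22  9 13 47] [252.10638298 167.93617021]
```

```bash
python3 -m inch '[{"hand":1,"slide":[-0.4,0.09,0],"yaw":0},{"hand":1,"slide":[-0.8,0.18,0.05],"yaw":0},{"hand":1,"slide":[-1.2,0.27,0.1],"yaw":0},{"hand":1,"slide":[-1.6,0.36,0.2],"yaw":0},{"hand":1,"slide":[-2,0.45,0.3],"yaw":0}]'
python3 -m inch '[{"hand":1,"slide":[-0.4,0.09,0.1],"yaw":0},{"hand":1,"slide":[-0.8,0.18,0.15],"yaw":0},{"hand":1,"slide":[-0.8,0.18,0.15],"yaw":0}]'
```

```text
time_s: 25.48
tcp_pos: [0.4239, 0.2847, 0.143]
ee_rot: [[0.977, -0.212, 0.002], [-0.212, -0.977, 0.001], [0.002, -0.001, -1.0]]
wrist_force: [3.8, -0.4, -1.7]
gripper_width: 0.487
time_s: 25.85
tcp_pos: [0.415, 0.2866, 0.1439]
ee_rot: [[0.977, -0.213, 0.0], [-0.213, -0.977, 0.001], [0.0, -0.001, -1.0]]
wrist_force: [2.4, 0.1, -2.2]
gripper_width: 0.485
```

```bash
python3 -m inch '[{"hand":1,"slide":[-0.5,0.11,0.1],"yaw":0},{"hand":1,"slide":[-1,0.22,0.15],"yaw":0},{"hand":1,"slide":[-1.5,0.33,0.2],"yaw":0},{"hand":1,"slide":[-2,0.44,0.25],"yaw":0},{"hand":1,"slide":[-2.3,0.5,0.3],"yaw":0},{"hand":1,"slide":[-2.3,0.5,0.3],"yaw":0}]'
python3 -m inch '[{"hand":1,"slide":[1,-0.22,0.2],"yaw":0},{"hand":1,"slide":[2.5,-0.55,0.4],"yaw":0},{"hand":1,"slide":[3.5,-0.77,0.5],"yaw":0},{"hand":1,"slide":[3.5,-0.77,0.5],"yaw":0}]'
cat > look.py <<'E'
from h import *
import sys
st()
c=capture('side');t=capture('top');np.save('c.npy',c)
a=cv2.resize(c[130:230,200:300],None,fx=4,fy=4,interpolation=2);b=cv2.resize(t[180:280,180:280],None,fx=4,fy=4,interpolation=2)
cv2.imwrite(f'pics/{sys.argv[1]}.png',cv2.convertScaleAbs(np.hstack([a,b]),alpha=1.5))
for n,im,(x0,y0,w,h) in(('side',c,(205,140,85,60)),('top',t,(195,190,75,75))):
    hs=cv2.cvtColor(im,cv2.COLOR_BGR2HSV)
    m=((hs[...,0]>12)&(hs[...,0]<32)&(hs[...,1]>90)&(hs[...,2]>40)).astype(np.uint8)
    k,l,s,ce=cv2.connectedComponentsWithStats(m[y0:y0+h,x0:x0+w])
    for i in range(1,k):
        if s[i,4]>2:print(n,s[i,4],np.round(ce[i]+[x0,y0],1))
E
python3 look.py e2
```

```text
time_s: 26.6
tcp_pos: [0.3918, 0.2909, 0.1467]
ee_rot: [[0.977, -0.213, -0.001], [-0.213, -0.977, -0.001], [-0.0, 0.001, -1.0]]
wrist_force: [3.5, -1.8, -3.8]
gripper_width: 0.481
time_s: 27.1
tcp_pos: [0.4281, 0.2832, 0.1517]
ee_rot: [[0.977, -0.215, 0.0], [-0.215, -0.977, 0.0], [-0.0, -0.0, -1.0]]
wrist_force: [-0.3, 0.3, -3.2]
gripper_width: 0.477
27.1 [0.4281 0.2832 0.1517] yaw of tool y -102.4 w 0.477
side 4 [218.5 141. ]
side 80 [217.9 163. ]
side 44 [251.5 162. ]
side 21 [243.6 162.2]
side 45 [235.7 181.6]
top 20 [220.1 223.4]
top 20 [228.8 225.2]
top 22 [237.1 227.1]
```

```bash
cat > pred.py <<'E'
from h import *
import sys
px,py,pz=map(float,sys.argv[1:4]);P=np.array([px,py,pz-.051])
a=np.radians(-12.5);X=np.array([np.cos(a),np.sin(a),0]);Y=np.array([np.sin(a),-np.cos(a),0]);Z=np.array([0,0,1])
def W(x,y,z,th,G=.0575):
    t=np.radians(th);z=z-G;return P+x*Y+X*(y*np.cos(t)-z*np.sin(t))+Z*(y*np.sin(t)+z*np.cos(t))
for th in(30,45,60,70):
  for nm,pt in(('spacer',(0,.0105,.012)),('bar on slope foot',(0,-.030,.010)),('bar at lip',(0,-.05,.018)),('sp.lip R',(.055,.064,.017)),('bar lip R',(.055,-.064,.017)),('bar lip L',(-.055,-.064,.017))):
    w=W(*pt,th);print(th,nm,np.round(w,3),*[np.round(proj(n,w),1) for n in('top','side')])
B=np.array([.474,.273,.0])
for d in(-.06,-.03,0):print('boxfloor',d,*[np.round(proj(n,B+d*X+[0,0,.012]),1) for n in('top','side')])
E
python3 pred.py .4281 .2832 .1517
```

```text
30 spacer [0.459 0.276 0.067] [226.9 233.8] [244.6 166.4]
30 bar on slope foot [0.426 0.284 0.045] [225.7 244.9] [235.7 174.5]
30 bar at lip [0.405 0.288 0.041] [224.2 251.5] [229.7 177. ]
30 sp.lip R [0.49  0.213 0.098] [245.6 222.8] [261.7 163.4]
30 bar lip R [0.382 0.237 0.034] [240.6 258.8] [231.4 188.7]
30 bar lip L [0.406 0.345 0.034] [207.2 251.6] [222.2 171.5]
45 spacer [0.467 0.275 0.076] [226.9 231.1] [246.5 163.5]
45 bar on slope foot [0.44  0.281 0.046] [226.7 240.3] [239.9 173. ]
45 bar at lip [0.421 0.285 0.037] [225.7 246.6] [234.5 176.7]
45 sp.lip R [0.488 0.214 0.117] [244.4 222.6] [260.5 158.4]
45 bar lip R [0.4   0.233 0.027] [242.3 253.1] [237.2 188.8]
45 bar lip L [0.424 0.34  0.027] [209.1 246. ] [227.8 171.7]
60 spacer [0.472 0.274 0.087] [226.5 229.2] [247.5 160.3]
60 bar on slope foot [0.454 0.278 0.051] [227.4 236. ] [243.6 170.7]
60 bar at lip [0.437 0.281 0.038] [227.  241.5] [239.3 175.3]
60 sp.lip R [0.482 0.215 0.136] [242.9 224.1] [257.8 154. ]
60 bar lip R [0.419 0.229 0.025] [243.9 247.1] [243.1 187.6]
60 bar lip L [0.443 0.336 0.025] [210.8 240.1] [233.3 170.6]
70 spacer [0.473 0.273 0.095] [226.1 228.4] [247.7 158.2]
70 bar on slope foot [0.462 0.276 0.056] [227.7 233.3] [245.8 168.8]
70 bar at lip [0.448 0.279 0.04 ] [227.6 238.1] [242.3 173.8]
70 sp.lip R [0.475 0.217 0.147] [241.7 226.1] [255.3 151.6]
70 bar lip R [0.432 0.226 0.027] [244.7 243.1] [246.8 186. ]
70 bar lip L [0.456 0.333 0.027] [211.7 236.1] [236.9 169.2]
boxfloor -0.06 [226.9 248.7] [234.1 183.2]
boxfloor -0.03 [229.1 239.7] [242.6 180.8]
boxfloor 0 [231.3 230.7] [250.9 178.5]
```

```bash
python3 -m inch '[{"hand":1,"slide":[0.5,0,1.5],"yaw":0},{"hand":1,"slide":[1,0,3],"yaw":0},{"hand":1,"slide":[1.5,0,4.5],"yaw":0},{"hand":1,"slide":[1.5,0,4.5],"yaw":0}]';python3 look.py e3
```

```text
time_s: 27.7
tcp_pos: [0.4425, 0.284, 0.1978]
ee_rot: [[0.977, -0.213, 0.002], [-0.213, -0.977, 0.002], [0.001, -0.003, -1.0]]
wrist_force: [-0.9, -0.2, -3.5]
gripper_width: 0.48
27.7 [0.4425 0.284  0.1978] yaw of tool y -102.29 w 0.48
side 53 [253.3 148.1]
side 28 [245.3 148. ]
side 96 [219.8 162.2]
side 42 [235.2 181.3]
top 23 [217.  217.2]
top 23 [225.8 219. ]
top 22 [234.3 221. ]
```

View pics/e3.png

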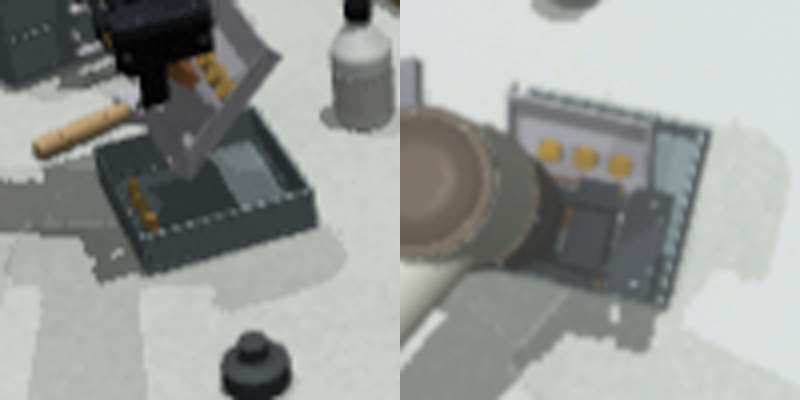

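```bash
python3 -m inch '[{"hand":1,"slide":[0.4,-1.5,0.5],"yaw":0},{"hand":1,"slide":[0.7,-4,1],"yaw":0},{"hand":1,"slide":[0.7,-7.5,1],"yaw":0},{"hand":1,"slide":[0.7,-11.5,1],"yaw":0},{"hand":1,"slide":[0.7,-15.5,1],"yaw":0},{"hand":1,"slide":[0.7,-19.5,1],"yaw":0},{"hand":1,"slide":[0.7,-23.5,1],"yaw":0},{"hand":1,"slide":[0.7,-27.5,1],"yaw":0},{"hand":1,"slide":[0.7,-31.5,1],"yaw":0},{"hand":1,"slide":[0.7,-35.5,1],"yaw":0}]'; python3 -m inch '[{"hand":1,"slide":[0,-4,0],"yaw":0},{"hand":1,"slide":[-0.3,-8,0],"yaw":0},{"hand":1,"slide":[-0.6,-12,0],"yaw":0},{"hand":1,"slide":[-0.9,-15,0],"yaw":0},{"hand":1,"slide":[-0.9,-17,-1],"yaw":0},{"hand":1,"slide":[-0.9,-17.4,-3],"yaw":0},{"hand":1,"slide":[-0.9,-17.4,-4.5],"yaw":0},{"hand":1,"slide":[-0.9,-17.4,-4.5],"yaw":0}]'; python3 -c "
from h import *
st();c=capture('side');cv2.imwrite('pics/f1.png',c)
hs=cv2.cvtColor(c,cv2.COLOR_BGR2HSV)
m=((hs[...,0]>12)&(hs[...,0]<32)&(hs[...,1]>90)&(hs[...,2]>40)).astype(np.uint8)
for x0,y0,w,h in((220,165,30,30),(310,195,100,70)):
  k,l,s,ce=cv2.connectedComponentsWithStats(m[y0:y0+h,x0:x0+w])
  for i in range(1,k):
    if s[i,4]>4:print(s[i],np.round(ce[i]+[x0,y0],1))
"
```

```text
time_s: 29.05
tcp_pos: [0.4482, -0.0735, 0.2066]
ee_rot: [[0.977, -0.213, -0.001], [-0.213, -0.977, -0.0], [-0.001, 0.001, -1.0]]
wrist_force: [0.3, 0.2, -1.9]
gripper_width: 0.483
time_s: 30.05
tcp_pos: [0.4384, -0.2458, 0.1604]
ee_rot: [[0.977, -0.214, -0.005], [-0.214, -0.977, 0.001], [-0.005, 0.0, -1.0]]
wrist_force: [0.3, 0.2, -2.7]
gripper_width: 0.478
30.05 [ 0.4384 -0.2458  0.1604] yaw of tool y -102.35 w 0.478
[12 10  7 13 35] [234.9 181.2]
[35 27  7  3  9] [347.8 223. ]
[16 28  5  5 12] [327.8 224.5]
[46 31  8  9 10] [358.9 229.7]
[32 49  4  6 11] [343.4 246.2]
[57 57  7  6 26] [370.5 254.8]
[ 64  59  20  11 115] [383.7 260.7]
[ 10  60  21  10 140] [329.8 260.6]
[98 64  2  6 10] [408.6 261.9]
```

```bash
python3 -m inch '[{"hand":1,"slide":[0,0,-1.5],"yaw":0},{"hand":1,"slide":[0.2,-0.04,-2.4],"yaw":0},{"hand":1,"slide":[0.4,-0.1,-2.9],"yaw":0},{"hand":1,"slide":[0.6,-0.13,-3.1],"yaw":0}]'; python3 - <<'E'
from h import *
t=capture('top');hs=cv2.cvtColor(t,cv2.COLOR_BGR2HSV)
m=((hs[...,0]>12)&(hs[...,0]<32)&(hs[...,1]>70)).astype(np.uint8)
x0,y0,w,h=195,195,70,70
k,l,s,ce=cv2.connectedComponentsWithStats(m[y0:y0+h,x0:x0+w])
for i in range(1,k):
    if s[i,4]>4:print(s[i],np.round(ce[i]+[x0,y0],1),ray('top',*(ce[i]+[x0,y0]),.01))
E
```

```text
time_s: 30.6
tcp_pos: [0.4488, -0.2477, 0.1332]
ee_rot: [[0.977, -0.211, 0.006], [-0.211, -0.977, -0.003], [0.006, 0.001, -1.0]]
wrist_force: [-0.1, 0.2, 10.9]
gripper_width: 0.481
[22 49  3  2  6] [218.  244.5] [0.42942892 0.315845   0.01      ]
[31 50  3  3  7] [226.9 246.3] [0.42333474 0.28680273 0.01      ]
[39 52  3  3  7] [234.7 248. ] [0.41751036 0.2610529  0.01      ]
```

```bash
python3 -m inch '[{"hand":1,"slide":[0.6,-0.13,-0.2],"yaw":0},{"hand":1,"slide":[1.2,-0.26,-0.5],"yaw":0},{"hand":1,"slide":[1.9,-0.41,-0.8],"yaw":0},{"hand":1,"slide":[2.5,-0.53,-0.9],"yaw":0}]'; python3 -m inch '[{"hand":1,"slide":[0.5,-0.12,-0.1],"yaw":0},{"hand":1,"slide":[1,-0.23,-0.2],"yaw":0},{"hand":1,"slide":[1.6,-0.36,-0.4],"yaw":0}]';  python3 -m inch '[{"hand":1,"slide":[0.5,-0.1,-0.2],"yaw":0},{"hand":1,"slide":[1,-0.2,-0.4],"yaw":0},{"hand":1,"slide":[1,-0.2,-0.45],"yaw":0}]'
```

```text
time_s: 31.15
tcp_pos: [0.4773, -0.2541, 0.1267]
ee_rot: [[0.978, -0.21, 0.015], [-0.21, -0.978, -0.006], [0.016, 0.003, -1.0]]
wrist_force: [2.1, -2.7, 9.3]
gripper_width: 0.479
time_s: 31.52
tcp_pos: [0.4901, -0.2569, 0.1204]
ee_rot: [[0.977, -0.212, 0.007], [-0.212, -0.977, -0.003], [0.007, 0.001, -1.0]]
wrist_force: [1.3, -2.4, 4.0]
gripper_width: 0.484
time_s: 31.9
tcp_pos: [0.4983, -0.258, 0.1135]
ee_rot: [[0.977, -0.213, 0.002], [-0.213, -0.977, -0.001], [0.002, 0.0, -1.0]]
wrist_force: [2.4, -1.8, 6.7]
gripper_width: 0.488
```

```bash
python3 -m inch '[{"hand":1,"slide":[0,0,-0.15],"yaw":0},{"hand":1,"slide":[0,0,-0.15],"yaw":0},{"hand":0,"slide":[0,0,0.1],"yaw":0},{"hand":0,"slide":[0,0,0.1],"yaw":0},{"hand":0,"slide":[0,0,0.1],"yaw":0},{"hand":0,"slide":[0,0,0.1],"yaw":0},{"hand":0,"slide":[0,0,5],"yaw":0},{"hand":0,"slide":[0,0,11],"yaw":0},{"hand":0,"slide":[0,0,16],"yaw":0}]';python3 -m inch '[{"hand":0,"slide":[0,6,3],"yaw":0},{"hand":0,"slide":[0,12,3],"yaw":0},{"hand":0,"slide":[0,18,3],"yaw":0},{"hand":0,"slide":[-2,22,3],"yaw":0},{"hand":0,"slide":[-2,22,3],"yaw":0}]'; python3 - <<'E'
from h import *
st()
t=capture('top');c=capture('side')
a=cv2.resize(c[195:305,310:420],None,fx=4,fy=4,interpolation=2);b=cv2.resize(t[175:275,345:440],(418,440),interpolation=2)
cv2.imwrite('pics/g1.png',cv2.convertScaleAbs(np.hstack([a,b])[:,:800],alpha=1.4))
E
```

```text
time_s: 33.02
tcp_pos: [0.4971, -0.2578, 0.2755]
ee_rot: [[0.977, -0.213, 0.001], [-0.213, -0.977, -0.0], [0.001, 0.0, -1.0]]
wrist_force: [0.7, 0.8, -0.2]
gripper_width: 0.997
time_s: 33.65
tcp_pos: [0.476, -0.0357, 0.3034]
ee_rot: [[0.978, -0.209, -0.0], [-0.209, -0.978, 0.001], [-0.0, -0.0, -1.0]]
wrist_force: [-0.0, -0.0, -0.0]
gripper_width: 1.001
33.65 [ 0.476  -0.0357  0.3034] yaw of tool y -102.05 w 1.001
```

```bash
python3 - <<'E'
from h import *
t=capture('top');hs=cv2.cvtColor(t,cv2.COLOR_BGR2HSV)
x0,y0,w,h=355,185,75,75;r=hs[y0:y0+h,x0:x0+w]
cork=((r[...,0]>5)&(r[...,0]<25)&(r[...,1]>60)).astype(np.uint8)
hull=np.zeros_like(cork);c=np.vstack([k for k in cv2.findContours(cork,0,2)[0] if cv2.contourArea(k)>20]);cv2.fillConvexPoly(hull,cv2.convexHull(c),1)
d=cv2.morphologyEx(hull*(1-cork),cv2.MORPH_OPEN,np.ones((3,3)))
q,b=quad(d);print(q);P=[ray('top',*(p+[x0,y0]),.02) for p in b];print(np.round(P,3),np.mean(P,0),[np.linalg.norm(P[i]-P[i-1]).round(3) for i in range(4)])
gold=((r[...,0]>12)&(r[...,0]<35)&(r[...,1]>70)).astype(np.uint8)
inner=cv2.erode(cv2.fillConvexPoly(np.zeros_like(cork),b.astype(np.int32),1),np.ones((3,3)))
for nm,cond in(('warm',(r[...,0]<35)&(r[...,1]>70)),):
    k,l,s,ce=cv2.connectedComponentsWithStats(cond.astype(np.uint8)*inner)
    for i in range(1,k):
        if s[i,4]>3:
            mm=l==i;print(s[i],np.round(ce[i]+[x0,y0],1),'hsv',r[mm].mean(0).round(),'z.016',ray('top',*(ce[i]+[x0,y0]),.016).round(3),'z.076',ray('top',*(ce[i]+[x0,y0]),.076).round(3))
# predicted lip/tab geometry for flat dish
C=np.array([.4975,-.258]);a=np.radians(-102.2);X=np.array([np.cos(a),np.sin(a)]);Y=np.array([-X[1],X[0]])
for nm,(x,y,z) in dict(c1=(.055,.064,.017),c2=(-.055,.064,.017),c3=(-.055,-.064,.017),c4=(.055,-.064,.017),tabend=(-.105,0,.044),grip=(0,0,.07)).items():
    p=np.r_[C+x*X+y*Y,z+.006];print(nm,np.round(proj('top',p),1),np.round(proj('side',p),1))
s=capture('side');e=cv2.Canny(s,40,120)
hs2=cv2.cvtColor(s,cv2.COLOR_BGR2HSV);rr=hs2[195:290,310:420]
w=((rr[...,0]<16)&(rr[...,1]>110)&(rr[...,2]<120)).astype(np.uint8)
k,l,st_,ce=cv2.connectedComponentsWithStats(w)
for i in range(1,k):
    if st_[i,4]>15:print('side brown',st_[i],ce[i]+[310,195])
g=((rr[...,0]>16)&(rr[...,0]<32)&(rr[...,1]>120)).astype(np.uint8)
k,l,st_,ce=cv2.connectedComponentsWithStats(g)
for i in range(1,k):
    if st_[i,4]>4:print('side gold',st_[i],ce[i]+[310,195])
E
```

```text
((39.88679504394531, 24.603775024414062), (53.07509994506836, 55.53227615356445), 10.61965560913086)
[[ 0.465 -0.161  0.02 ]
 [ 0.648 -0.201  0.02 ]
 [ 0.613 -0.374  0.02 ]
 [ 0.431 -0.331  0.02 ]] [ 0.539191   -0.26670662  0.02      ] [np.float64(0.173), np.float64(0.187), np.float64(0.177), np.float64(0.187)]
[52  0 15  7 60] [412.9 187.4] hsv [ 13. 127. 115.] z.016 [ 0.613 -0.331  0.016] z.076 [ 0.601 -0.316  0.076]
[ 14  10  10  15 118] [373.5 202.2] hsv [ 17. 110. 129.] z.016 [ 0.564 -0.197  0.016] z.076 [ 0.555 -0.188  0.076]
[ 52  17  13  39 288] [413.4 221.4] hsv [ 17. 108. 141.] z.016 [ 0.499 -0.327  0.016] z.076 [ 0.492 -0.312  0.076]
[29 26 22  8 94] [394.3 214.9] hsv [ 18. 124. 125.] z.016 [ 0.521 -0.265  0.016] z.076 [ 0.513 -0.253  0.076]
[ 10  30  11  18 130] [370.1 223.6] hsv [ 16. 108. 116.] z.016 [ 0.493 -0.184  0.016] z.076 [ 0.486 -0.175  0.076]
c1 [412.6 206.2] [395.3 268. ]
c2 [379.9 199.6] [372.4 241.3]
c3 [373.  237.5] [331.8 256.8]
c4 [406.2 244.3] [352.5 285.9]
tabend [362.5 214.2] [343.8 230.5]
grip [396.2 219.8] [364.2 248.2]
side brown [ 98  44  12  31 194] [414.80927835 257.06185567]
side brown [ 52  46  13  23 195] [367.56923077 251.8974359 ]
```

```bash
python3 - <<'E'
from h import *
import itertools
C=np.array([.4975,-.258]);a=np.radians(-102.2);X=np.array([np.cos(a),np.sin(a)]);Y=np.array([-X[1],X[0]])
w=lambda x,y,z:np.r_[C+x*X+y*Y,z+.006]
corn=[w(i*.022,j*.006,z) for i in(-1,1) for j in(-1,1) for z in(.03,.07)]
p=np.array([proj('side',q) for q in corn]);print('grip pred bbox side',p.min(0),p.max(0),'meas x 362-375 y 241-264')
pad=[(.4276,-.1588),(.5913,-.1889),(.5634,-.3576),(.4005,-.3243)]
for n in('top','side'):
    im=capture(n);hs=cv2.cvtColor(im,cv2.COLOR_BGR2HSV)
    m=np.zeros((400,640),np.uint8);cv2.fillConvexPoly(m,np.array([proj(n,[*q,.006]) for q in pad]).astype(np.int32),1)
    m=cv2.erode(m,np.ones((3,3)))
    g=cv2.morphologyEx(((hs[...,1]<60).astype(np.uint8)*m),cv2.MORPH_CLOSE,np.ones((5,5)));g=cv2.morphologyEx(g,cv2.MORPH_OPEN,np.ones((5,5)))
    q,b=quad(g);print(n,q,b.round(1).tolist())
    if n=='top':
        P=[ray('top',*k,.023) for k in b];print(np.round(P,3).tolist(),np.mean(P,0),[np.linalg.norm(P[i]-P[i-1]).round(3) for i in range(4)])
    k,l,s,ce=cv2.connectedComponentsWithStats(((hs[...,0]>18)&(hs[...,0]<32)&(hs[...,1]>90)).astype(np.uint8)*cv2.erode(cv2.fillConvexPoly(np.zeros_like(m),b.astype(np.int32),1),np.ones((3,3))))
    for i in range(1,k):
        if s[i,4]>3:print('gold',s[i],ce[i].round(1))
for x in(-.03,0,.03):print('spacer pred near divider/mid',[np.round(proj(n,w(x,y,.012)),1).tolist() for y in(.0105,.03) for n in('top','side')])
E
```

```text
grip pred bbox side [357.00711251 241.99035289] [370.7738179  265.36007821] meas x 362-375 y 241-264
top ((389.02703857421875, 217.33786010742188), (41.9217414855957, 38.79816436767578), 9.462321281433105) [[365.20001220703125, 233.0], [371.5, 194.8000030517578], [412.8999938964844, 201.60000610351562], [406.5, 239.89999389648438]]
[[0.461, -0.165, 0.023], [0.588, -0.19, 0.023], [0.564, -0.327, 0.023], [0.438, -0.3, 0.023]] [ 0.51270626 -0.24563846  0.023     ] [np.float64(0.136), np.float64(0.129), np.float64(0.139), np.float64(0.129)]
gold [384 211   5   4  14] [386.4 212.4]
gold [403 215   2   3   6] [403.5 216. ]
side ((365.7751770019531, 261.2603759765625), (42.61539077758789, 52.15385055541992), 67.38013458251953) [[333.5, 251.60000610351562], [381.70001220703125, 231.60000610351562], [398.0, 270.8999938964844], [349.8999938964844, 291.0]]
gold [377 267   4   4   9] [378.6 268.7]
spacer pred near divider/mid [[384.3, 217.0], [360.5, 254.8], [385.3, 211.3], [366.6, 252.4]]
spacer pred near divider/mid [[393.2, 218.8], [366.3, 262.2], [394.2, 213.1], [372.6, 259.7]]
spacer pred near divider/mid [[402.2, 220.7], [372.4, 269.9], [403.2, 214.9], [378.7, 267.3]]
```

```bash
python3 -c "
from h import *
st();print(finish_job())"
```

```text
33.95 [ 0.4774 -0.0386  0.303 ] yaw of tool y -102.41 w 0.998
the job is handed in; nothing more can be done
None
```

I handed the job in at 33.95 s. My last checks put the dish back on the cork pad and all three turn-bars in the grey box, with no verdict reported.

**What I did:**
- I drew the dish out by its tab, carried it by the wooden grip to the pad and let go. I then took the grip end to end, so the dish could turn between the jaws.
- The moves cannot tilt the tool. I tipped the dish to about 30° against the riser's front edge, then pushed the bars' lip against the inside of the box wall until they slid out.
- I flattened the dish by dragging it down onto the pad, then let go and moved the arm clear.

**Last checks:**
- **Turn-bars:** three separate gold spots showed on the box floor, along the wall nearest the robot.
- **Dish:** it measured about 129 mm across, against the 128 mm given, and the grip's outline fits an upright dish. Its centre is about 17 mm off the pad's centre. The offset comes from the dish shifting in the grip during tipping. I cannot tell a tilt of a few degrees from these measurements.
- **Spacers:** all three were in view in the dish after the pour. In the final picture I could separate only two, and I assume the grip hides the middle one.

**What went wrong or was left unchecked:**
- My first descent into the box caught the lip on the wall's rim, with about 40 N up and 47 N in all on the wrist. I lifted off, moved inward and repeated it cleanly.
- I had used up my 12 pictures, so the final checks are numbers taken from the camera images.
- I did not measure the bystanders again, but I saw no contact with any of them.

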